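# Start the dust extractor from its remote

### The arm

A 6-joint arm with a two-finger parallel gripper is mounted at the origin on the work surface. World frame = base frame: x ahead of the robot, y to its left, z up, the work surface at z = 0. Lengths are in mm, angles in rad, forces in N, time in s.
With the tool pointing down it reaches from about 350 to 775 mm from the base axis. Payload 7.3 kg.
Tool frame: the origin (TCP) lies between the finger pads; the fingertips stand bot.tips_ahead ahead of it and the grasp point (between the pads) lies 6 mm ahead of it (bot.tips_ahead is the distance from the TCP to the fingertips, in mm); z points along the fingers, y is the line along which they close (so a half turn about z gives the same grasp; the last joint's range is limited). The gripper opens to 92 mm and grips with 3 to 60 N. Pads are 19 mm wide; open, the fingers measure 130 mm over their backs; the gripper's body (75 mm by 190 mm) begins 47 mm behind the grasp point.
Start: joints at [-1.364, 0.342, 1.524, -0, 1.275, -0.146], TCP at [181.425, -492.677, 224.241] pointing down, gripper open.
Joint ranges: [-2.53, 2.53], [-0.77, 2.02], [0.04, 2.7], [-1, 4.14], [0.28, 2.66], [-3.11, 3.11]. Speed limits (rad/s): [2.57, 2.57, 3.14, 3.14, 3.14, 3.14].

### API

Orientations are given as [roll, pitch, yaw] about the fixed x, y, z axes, in that order (R = Rz(yaw) Ry(pitch) Rx(roll)).
In Python, from plant import bot gives the robot as it stands. The module is installed in compiled form; this text tells all that it offers.
- The arm moves only by the tool step_arm, never from a script. Its argument "targets" is one flat list of numbers, 7 for each row, row after row: the opening, from 0 (shut) to 1 (fully open), then the shift along the tool's x, y, z each as a share of 100 mm, from -1 to 1, then the turn, a rotation vector about the tool's x, y, z each as a share of pi/4 rad, from -1 to 1. A call has 1 to 20 rows; each row is the pose to reach, as a shift and turn from the pose commanded when the call began, along the tool's axes at that moment; what a row does not reach only later rows make up. A row lasts 1/8 s, in which the tool goes at most 62.5 mm and 10.7 degrees, less where a joint would pass 70% of its speed; a pose out of reach is approached as far as the arm can. A call with a number of a shift or a turn outside -1 to 1 is refused whole. A call with a gripper value outside its range is refused whole. The fingers move at their own pace and stop on an object; the grip force is fixed at half the most. Time passes only in rows, so rows that repeat a pose let the fingers close. It gives the time, the measured TCP pose, the force, the opening and the grip force at its end, in the units of the state.
- bot.get_obs(): the state, without advancing time (a new reading comes with each control period).
- bot.capture(name): name is "scene" or "top"; returns (picture, depth): 420x560x3 uint8, blue, green, red; 420x560 float32, mm along the optical axis (not along the pixel's ray), 0 where there is no reading.
- bot.camera_info(name): a dict with "fx", "fy", "cx", "cy" (pixels), "k1" (the pictures are not rectified: a ray, as slopes to the right and down, at radius r is drawn at 1 + k1 r^2 times it, then the intrinsics apply), "camera_from_world" (4x4, takes a point from world to camera coordinates). Camera axes: x right, y down, z forward; pixel columns grow to the right and rows downward; lengths in mm; the calibration is good to about 2 mm. A picture is of the moment at which its call begins. camera_info takes no time and is no camera call.
- bot.close_job(): hands the job in; it is judged then, once.
The state is a dict: "time": time; "joint_positions": joint angles; "dq": joint speeds; "tau": joint torques, N m; "tool_pos": TCP position; "tcp_rot": TCP orientation; "contact_force": force on the tool from outside, world axes, zero at the start; "moment": the same for the moment, N m; "grip_width": finger opening in mm; "finger_force": force on a finger pad.
Only numpy, scipy, OpenCV 4.12 (cv2) and the standard library are available. Lean on these libraries where they do the work, as an engineer would, in place of code of your own. Each camera call takes 0.05 s, during which the arm holds its last target. There are 200 camera calls.

### The job

Start the workshop's dust extractor from the long remote with three keys, as it lies on the bench: with the fingertips gently press the round key well down and let it come up again, then press the wide bar key well down, let it come up and withdraw. Do not press the square key between them or any key of the short remote. Leave everything, both remotes included, lying where it is: nothing is to be picked up, tipped or shoved about.

Things in the scene. Friction and masses are not known exactly. Their poses are not given: they have to be found in the camera images.
- long_remote: The dust extractor's remote, loose on the bench, 0.2 to 0.45 kg: white case 172 x 66 mm, 26 mm high, turned any way round, with three black keys in a row on its middle line: round at x = -56 mm, square at 0, wide bar at x = +56 mm. They stand 12 mm above the case (38 mm above the bench) and go down 8 mm. Origin: centre of its underside; x along its length, z up.
- wake_key_top (a point): Centre of the top of the round key (22 mm across) of the long remote: the wake key. At rest 38 mm above the bench.
- start_key_top (a point): Centre of the top of the wide bar key (16 mm along the case, 46 mm across it) of the long remote: the start key. At rest 38 mm above the bench.
- lock_key_top (a point): Centre of the top of the square key (20 x 20 mm) in the middle of the long remote; not to be pressed.
- wake_key (a joint): Round key of the long remote. Joint value: how far it is pressed, m: 0 up, 0.008 fully down; sprung (1.5 N starts it, 5 N holds it fully down), springs back up when let go. It registers at about 5 mm.
- start_key (a joint): Bar key of the long remote. Joint value: how far it is pressed, m: 0 up, 0.008 fully down; sprung (1.5 N starts it, 5 N holds it fully down), springs back up when let go. It registers at about 5 mm.
- lock_key (a joint): Square key of the long remote, not to be pressed. Joint value: how far it is pressed, m: 0 up, 0.008 fully down; sprung (1.5 N starts it, 5 N holds it fully down), springs back up when let go. It registers at about 5 mm.
- short_remote: A shorter remote of another machine, loose on the bench, to be left alone: white case 100 x 66 mm, 26 mm high, with one round and one bar key (x = -26 and +26 mm), 38 mm to their tops. Origin: centre of its underside.
- short_round (a joint): Round key of the short remote, not to be pressed. Joint value: how far it is pressed, m: 0 up, 0.008 fully down; sprung (1.5 N starts it, 5 N holds it fully down), springs back up when let go. It registers at about 5 mm.
- short_bar (a joint): Bar key of the short remote, not to be pressed. Joint value: how far it is pressed, m: 0 up, 0.008 fully down; sprung (1.5 N starts it, 5 N holds it fully down), springs back up when let go. It registers at about 5 mm.
- mallet: Wooden mallet lying on the bench: head 75 x 115 mm, 64 mm high, centred 100 mm along x from the origin; handle 26 mm thick, lying along x from -155 mm to the head. Origin on the bench, under the handle.
- wedge: Stepped willow wedge, 90 x 36 mm, 30 mm high. Origin: centre of its underside.
- punnet: Yellow open plastic punnet with wood chips, 150 x 110 mm, 60 mm high. Origin: centre of its underside.
Mind the look-alikes: they are no part of the job. Leave any brown or red look-alike of the long_remote alone.

How it is judged (in metres and radians):
On the way, in this order (a step that is already met when the one before it is completed fails the run):
1. the round key of the long remote is pressed at least 5 mm down, the bar key up (value of joint wake_key above 0.005 m and value of joint start_key below 0.002 m), for 0.05 s.
2. the round key is up again (value of joint wake_key below 0.0015 m), for 0.05 s.
3. the bar key of the long remote is pressed at least 5 mm down, the round key up (value of joint start_key above 0.005 m and value of joint wake_key below 0.002 m), for 0.05 s.
At the end, for the whole second after the job is handed in: All keys are up, the long remote lies flat and at rest within 20 mm of where it was, and the short remote, mallet, wedge and punnet are within 15 mm of where they were (value of joint each of wake_key, lock_key, start_key, short_round, short_bar below 0.0015 m and distance of long_remote from where it was at the start of the episode below 0.02 m and distance of each of short_remote, mallet, wedge, punnet from where it was at the start of the episode below 0.015 m and angle between long_remote's own z axis and vertical below 0.05 rad and linear speed of long_remote below 0.01 m/s); the robot touches nothing.
It fails at once if the square key is pressed (over 3 mm) (value of joint lock_key above 0.003 m).
It fails at once if a key of the short remote is pressed (over 3 mm) (value of joint any of short_round, short_bar above 0.003 m).
It fails at once if the long remote is lifted (over 8 mm), tipped (over 0.2 rad) or shoved (over 30 mm) (height (world z) of long_remote above 0.008 m or angle between long_remote's own z axis and vertical above 0.2 rad or distance of long_remote from where it was at the start of the episode above 0.03 m).
It fails at once if the short remote, mallet, wedge or punnet is moved over 15 mm (distance of any of short_remote, mallet, wedge, punnet from where it was at the start of the episode above 0.015 m).
It fails at once if the long remote is pressed roughly (over 40 N) (contact force between the fingers and long_remote above 40 N).
It also fails if it takes over 48 s, if anything falls off the work surface, if the arm or the gripper's body presses on something with over 40 N, if the wrist force passes 120 N, or if a joint passes its speed limit or range.

## Working session

There is one attempt and no reset: what is moved stays moved. The work goes in short steps, Python scripts to look and compute and a tool call to move; the robot and the scene stay as the last step left them, time stands still between calls to the robot, and variables do not carry over. Pictures are saved under pics/ and viewed, at most 10 in all, crops included, and the job is handed in when it is done.

Besides the shell and the picture viewer there is one more tool, called after "Emit:" as name(argument=value, ...) on one line, values as JSON. step_arm: Moves the arm, as the interface text tells. Shift numbers are shares of 100 mm and turn numbers shares of pi/4 rad, none past 1 either way. Its arguments: {"type":"object","properties":{"targets":{"type":"array"}},"required":["targets"]}

```bash
mkdir -p pics
cat > h.py <<'E'
import numpy as np, cv2
from plant import bot
def ray(name,uv,z):
    c=bot.camera_info(name); T=np.array(c["camera_from_world"]); R,t=T[:3,:3],T[:3,3]
    uv=np.atleast_2d(np.float64(uv))
    K=np.array([[c["fx"],0,c["cx"]],[0,c["fy"],c["cy"]],[0,0,1.]])
    n=cv2.undistortPoints(uv[:,None],K,np.array([c["k1"],0,0,0.]))[:,0]
    d=np.c_[n,np.ones(len(n))]@R; o=-R.T@t
    return o+d*((z-o[2])/d[:,2])[:,None]
E
python3 - <<'E'
from h import *
for n in("top","scene"):
    p,d=bot.capture(n); cv2.imwrite(f"pics/{n}0.png",p); np.savez(f"{n}0.npz",p=p,d=d)
    c=bot.camera_info(n); T=np.array(c["camera_from_world"]); print(n,-T[:3,:3].T@T[:3,3],c["fx"],c["k1"])
o=bot.get_obs(); print(o["time"],o["tool_pos"],o["tcp_rot"],o["grip_width"],bot.tips_ahead)
E
```

```text
top [ 193.75487799  -20.59089863 1810.26896852] 542.5919167673964 -0.11334426013901887
scene [ 873.35753898 -710.8456201   823.42228484] 393.00572324959126 -0.11105678750361894
0.1 [ 181.3301014  -492.30499587  223.62008962] [-3.14022562e+00 -1.90073239e-04  3.52764834e-01] 91.8211443838077 25.0
```

View pics/top0.png

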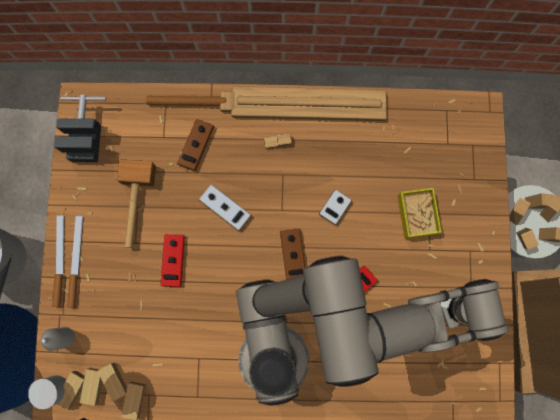

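View pics/scene0.png

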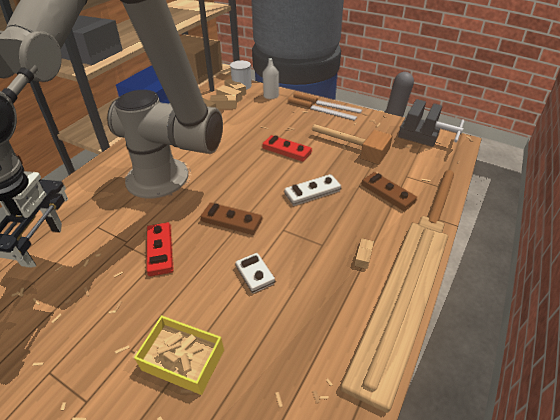

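The top view shows two white remotes: a long one with three keys at about (225,208), and a short one with two keys at (335,207). The look-alikes are brown, at (196,145) and (293,253), and red, at (173,261) and (365,280). Only the white three-key case at (225,208) fits the description. Its round key seems to be at (211,197) and its bar at (238,218). I'll measure it in both views and check it in a crop.

Run:
```python
from h import *
boxes={"top":(185,175,265,240),"scene":(275,165,350,210)}
crops=[]
for n,(x0,y0,x1,y1) in boxes.items():
    f=np.load(n+"0.npz"); p,d=f["p"],f["d"]
    hsv=cv2.cvtColor(p,cv2.COLOR_BGR2HSV)
    w=((hsv[...,1]<60)&(hsv[...,2]>110)).astype(np.uint8); m=np.zeros_like(w); m[y0:y1,x0:x1]=w[y0:y1,x0:x1]
    c=max(cv2.findContours(m,0,2)[0],key=cv2.contourArea); hull=cv2.convexHull(c)
    r=cv2.minAreaRect(np.float32(ray(n,hull[:,0],26 if n=="top" else 20)[:,:2])); print(n,"case",r)
    inside=cv2.fillPoly(np.zeros_like(w),[hull],1)
    k=((hsv[...,2]<75)&(inside>0)).astype(np.uint8)
    N,l,s,ce=cv2.connectedComponentsWithStats(k)
    for i in range(1,N):
        if s[i,4]>15: print(ce[i],s[i,4],ray(n,ce[i],38)[0].round(1), "depth",np.median(d[l==i]))
    cr=cv2.resize(p[y0:y1,x0:x1],(560,int(560*(y1-y0)/(x1-x0))),interpolation=cv2.INTER_CUBIC); crops.append(cr)
T=np.array(bot.camera_info("top")["camera_from_world"]); 
print(T[:3,:3])
v=np.vstack(crops); cv2.imwrite("pics/crop1.png",cv2.resize(v,None,fx=590/v.shape[0],fy=590/v.shape[0]))
```

```text
top case ((497.8971252441406, 177.459228515625), (172.00979614257812, 67.27822875976562), 53.95423126220703)
[211.24 196.32] 25 [530.1 221.   38. ] depth 1805.6855
[224.34615385 206.34615385] 26 [497.3 175.7  38. ] depth 1799.0215
[237.44230769 216.61538462] 52 [463.9 130.9  38. ] depth 1796.5054
scene case ((499.91949462890625, 179.87753295898438), (176.28091430664062, 77.13469696044922), 53.54976272583008)
[327.88461538 180.03846154] 26 [536.1 216.5  38. ] depth 1250.5706
[312.58823529 184.94117647] 34 [503.7 171.1  38. ] depth 1232.7764
[296.78571429 189.91071429] 56 [471. 126.  38.] depth 1212.426
[[ 0.02415329 -0.99970773 -0.00103952]
 [-0.98545201 -0.02363386 -0.16830261]
 [ 0.16822886  0.00508946 -0.98573483]]
```

View pics/crop1.png

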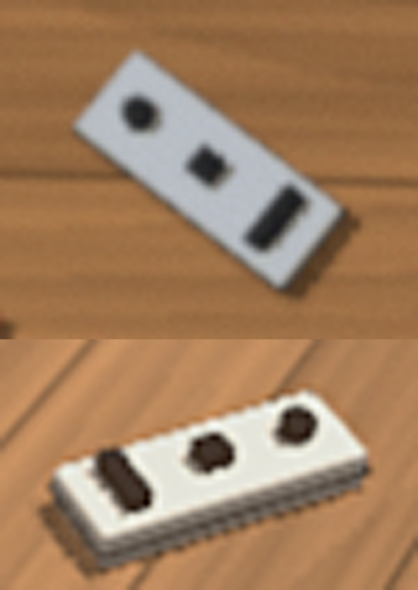

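The crop confirms it: a white case with round, square and bar keys in a row. In the top view the round key is at (211,196) and the bar at (237,217). The case measures 172 x 67 mm and the keys are 112 mm apart, both as given. I take round ≈ (531.5, 222), bar ≈ (465.5, 131.5) and a remote axis angle of 0.942 rad. I'll move over with the fingers shut.

Emit:
step_arm(targets=[0,0.35,-0.33,0,0,0,0,0,0.7,-0.65,0,0,0,0,0,1,-0.95,0,0,0,0,0,1,-0.95,0,0,0,0])

```text
time: 0.6
tool_pos: [243.2, -366.6, 224.2]
tcp_rot: [-3.141, -0.0, 0.356]
contact_force: [-1.1, -0.2, 0.4]
grip_width: 56.3
finger_force: 0.0
```

Emit:
step_arm(targets=[0,0.35,-0.33,0,0,0,0,0,0.7,-0.65,0,0,0,0,0,1,-0.95,0,0,0,0,0,1,-0.95,0,0,0,0])

```text
time: 1.1
tool_pos: [304.0, -244.1, 224.2]
tcp_rot: [-3.142, -0.0, 0.356]
contact_force: [0.0, -0.4, 0.0]
grip_width: 16.7
finger_force: 0.0
```

Emit:
step_arm(targets=[0,0.35,-0.33,0,0,0,0,0,0.7,-0.65,0,0,0,0,0,1,-0.95,0,0,0,0,0,1,-0.95,0,0,0,0])

```text
time: 1.6
tool_pos: [365.4, -121.1, 224.1]
tcp_rot: [3.141, 0.0, 0.356]
contact_force: [0.6, -1.8, 0.7]
grip_width: 0.5
finger_force: 0.0
```

Emit:
step_arm(targets=[0,0.35,-0.33,0,0,0,0,0,0.7,-0.65,0,0,0,0,0,1,-0.95,0,0,0,0,0,1,-0.95,0,0,0,0])

```text
time: 2.1
tool_pos: [426.6, 2.1, 223.9]
tcp_rot: [3.141, 0.0, 0.355]
contact_force: [-0.1, -0.6, -0.0]
grip_width: 0.2
finger_force: 0.0
```

Emit:
step_arm(targets=[0,0.35,-0.33,0,0,0,0,0,0.7,-0.65,0,0,0,0,0,1,-0.95,0,0,0,0,0,1,-0.95,0,0,0,0])

```text
time: 2.6
tool_pos: [487.7, 125.3, 223.6]
tcp_rot: [3.141, 0.0, 0.354]
contact_force: [0.9, -0.4, 0.6]
grip_width: 0.7
finger_force: 0.0
```

Emit:
step_arm(targets=[0,0.37,-0.37,0.2,0,0,-0.2,0,0.75,-0.74,0.5,0,0,-0.4,0,0.75,-0.74,0.8,0,0,-0.6,0,0.75,-0.74,1,0,0,-0.75,0,0.75,-0.74,1,0,0,-0.75,0,0.75,-0.74,1,0,0,-0.75])

```text
time: 3.35
tool_pos: [532.3, 219.6, 125.2]
tcp_rot: [3.14, -0.001, 0.938]
contact_force: [-0.8, 0.3, 0.4]
grip_width: 0.5
finger_force: 0.0
```

Emit:
step_arm(targets=[0,0.01,-0.02,0.25,0,0,0,0,0.01,-0.02,0.45,0,0,0,0,0.01,-0.02,0.45,0,0,0,0,0.01,-0.02,0.45,0,0,0])

```text
time: 3.85
tool_pos: [531.3, 223.0, 80.7]
tcp_rot: [3.14, -0.002, 0.941]
contact_force: [0.6, 0.2, -0.0]
grip_width: 0.3
finger_force: 0.0
```

Run:
```python
from h import *
p,d=bot.capture("scene"); q,_=bot.capture("top")
a=cv2.resize(p[110:220,250:380],(650,550),interpolation=cv2.INTER_CUBIC); cv2.imwrite("pics/crop2.png",a)
o=bot.get_obs(); print(o["tool_pos"],o["tcp_rot"],o["contact_force"])
```

```text
[531.19696219 223.19277698  80.63388884] [ 3.13988144e+00 -1.89119472e-03  9.41317052e-01] [-0.3813205   0.00517806 -0.67362921]
```

View pics/crop2.png

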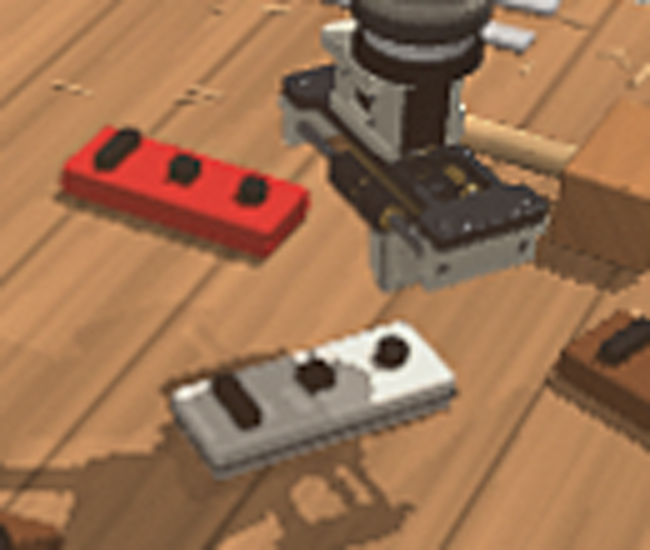

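The crop shows the gripper (fingers near crop (450,270)) well behind the round key (390,350). That doesn't match a tip 17 mm above the key, so I'll check by projecting the tool pose into both views before going lower.

Run:
```python
from h import *
def proj(n,P):
    c=bot.camera_info(n); T=np.array(c["camera_from_world"])
    K=np.array([[c["fx"],0,c["cx"]],[0,c["fy"],c["cy"]],[0,0,1.]])
    return cv2.projectPoints(np.float64(P).reshape(-1,1,3),cv2.Rodrigues(T[:3,:3])[0],T[:3,3],K,np.array([c["k1"],0,0,0.]))[0][:,0]
t=np.array(bot.get_obs()["tool_pos"]); 
P=[t-[0,0,25],t,t+[0,0,41],t+[0,0,100],[531.5,222,38],[465.5,131.5,38]]
ims=[]
for n,(x0,y0) in {"scene":(240,90),"top":(150,130)}.items():
    p,d=bot.capture(n); np.savez(n+"1.npz",p=p,d=d); u=proj(n,P); print(n,u.round(1).tolist())
    a=cv2.resize(p[y0:y0+130,x0:x0+130],(400,400),interpolation=cv2.INTER_CUBIC)
    for i,(x,y) in enumerate(u): cv2.circle(a,(int((x-x0)*400/130),int((y-y0)*400/130)),3,[(0,0,255),(0,255,0),(255,0,0),(255,255,0),(0,255,255),(255,0,255)][i],-1)
    ims.append(a)
cv2.imwrite("pics/chk.png",np.hstack(ims))
```

```text
scene [[327.7, 174.1], [328.3, 167.7], [329.4, 157.0], [330.9, 140.7], [327.2, 178.7], [296.0, 188.4]]
top [[209.9, 195.0], [208.9, 193.5], [207.2, 191.0], [204.6, 187.2], [210.9, 195.9], [237.3, 216.1]]
```

View pics/chk.png

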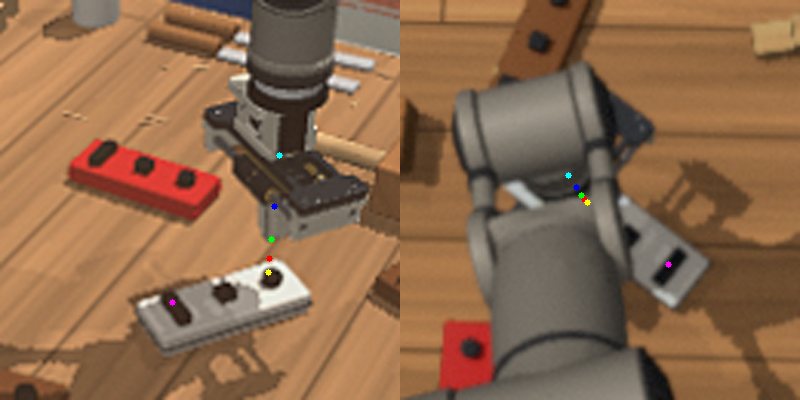

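Both key dots sit on the keys, so the target is right. What shows may be the near end of the gripper's body hiding the fingers, so I'll check it with depth.

Run:
```python
from h import *
d=np.load("scene1.npz")["d"]; c=bot.camera_info("scene"); T=np.array(c["camera_from_world"])
K=np.array([[c["fx"],0,c["cx"]],[0,c["fy"],c["cy"]],[0,0,1.]])
v,u=np.mgrid[125:182,300:362]; uv=np.c_[u.ravel(),v.ravel()].astype(float)
n=cv2.undistortPoints(uv[:,None],K,np.array([c["k1"],0,0,0.]))[:,0]; D=d[v.ravel(),u.ravel()]
W=(np.c_[n,np.ones(len(n))]*D[:,None]-T[:3,3])@T[:3,:3]
o=bot.get_obs(); y=o["tcp_rot"][2]; t=np.array(o["tool_pos"]); r=W-t
X=r[:,0]*np.cos(y)+r[:,1]*np.sin(y); Y=r[:,0]*np.sin(y)-r[:,1]*np.cos(y)
for col in (322,325,328,332,340,350):
    print(col,[(int(uv[i,1]),int(X[i]),int(Y[i]),int(r[i,2])) for i in np.where((uv[:,0]==col)&(uv[:,1]>=146)&(uv[:,1]%3==0))[0]])
```

```text
322 [(147, -33, 7, 92), (150, -34, 9, 83), (153, -36, 15, 76), (156, 74, -157, -78), (159, 65, -142, -78), (162, 58, -129, -81), (165, 49, -113, -81), (168, 38, -96, -79), (171, 30, -81, -79), (174, 24, -70, -82), (177, -2, -27, -55), (180, -8, -16, -57)]
325 [(147, -28, 15, 95), (150, -33, 24, 92), (153, -37, 31, 87), (156, -35, 31, 75), (159, -11, -4, 34), (162, -9, -6, 21), (165, -11, -1, 13), (168, 48, -92, -79), (171, 40, -77, -79), (174, 30, -61, -77), (177, 6, -22, -54), (180, -9, 2, -43)]
328 [(147, -26, 28, 102), (150, -25, 28, 92), (153, -31, 38, 89), (156, -12, 10, 55), (159, -11, 11, 44), (162, -10, 10, 32), (165, -10, 12, 23), (168, -7, 10, 9), (171, 51, -75, -81), (174, 42, -60, -81), (177, 4, -2, -39), (180, -1, 7, -42)]
332 [(147, -25, 46, 113), (150, -25, 48, 104), (153, -13, 32, 81), (156, -26, 52, 87), (159, -31, 61, 83), (162, -2, 21, 37), (165, 1, 16, 21), (168, 73, -86, -83), (171, 61, -67, -79), (174, 55, -55, -82), (177, 25, -11, -53), (180, 20, -2, -57)]
340 [(147, 14, 30, 92), (150, -9, 64, 110), (153, -19, 80, 112), (156, -28, 94, 114), (159, -26, 93, 103), (162, -20, 87, 86), (165, -19, 87, 76), (168, 98, -74, -83), (171, 88, -57, -81), (174, 79, -43, -81), (177, 70, -28, -81), (180, 61, -14, -80)]
350 [(147, 22, 67, 112), (150, 14, 78, 111), (153, 5, 93, 113), (156, 5, 94, 103), (159, 12, 87, 86), (162, 13, 87, 76), (165, 138, -72, -81), (168, 126, -54, -78), (171, 119, -43, -81), (174, 109, -27, -80), (177, 100, -13, -80), (180, 91, 0, -80)]
```

Depth puts the key tops where I expect them, about 42 mm below the TCP. It also shows the fingers ending near TCP height, not 25 mm ahead of it. So I won't trust the tip length, and will go down in small steps, feeling for the key's spring.

Emit:
step_arm(targets=[0,0,0,0.08,0,0,0,0,0,0,0.13,0,0,0,0,0,0,0.13,0,0,0])

```text
time: 4.42
tool_pos: [529.8, 223.1, 65.4]
tcp_rot: [-3.141, 0.001, 0.942]
contact_force: [-0.1, -1.4, -0.3]
grip_width: 0.2
finger_force: 0.0
```

Emit:
step_arm(targets=[0,0,0,0.03,0,0,0,0,0,0,0.03,0,0,0])

```text
time: 4.68
tool_pos: [530.2, 223.1, 63.0]
tcp_rot: [-3.141, 0.0, 0.942]
contact_force: [0.1, 0.6, 0.4]
grip_width: 0.5
finger_force: 0.0
```

Emit:
step_arm(targets=[0,0,0,0.03,0,0,0,0,0,0,0.03,0,0,0])

```text
time: 4.92
tool_pos: [530.1, 223.1, 59.9]
tcp_rot: [-3.141, 0.0, 0.942]
contact_force: [0.1, 0.8, -0.3]
grip_width: 0.2
finger_force: 0.0
```

No force at TCP z = 60, where the nominal tips would already be 3 mm into the key. This agrees with the depth image, so I'll continue in 3 mm steps.

Emit:
step_arm(targets=[0,0,0,0.03,0,0,0,0,0,0,0.03,0,0,0])

```text
time: 5.18
tool_pos: [530.1, 223.1, 56.9]
tcp_rot: [-3.141, 0.0, 0.942]
contact_force: [0.3, 0.7, 0.0]
grip_width: 0.6
finger_force: 0.0
```

```bash
cat > look.py <<'E'
from h import *
import sys
p,d=bot.capture("scene"); o=bot.get_obs(); print(o["tool_pos"],o["contact_force"],o["time"])
cv2.imwrite(sys.argv[1],cv2.resize(p[145:215,280:364],(672,560),interpolation=cv2.INTER_CUBIC))
E
python3 look.py pics/l1.png
```

```text
[530.17820448 223.1431808   57.05606199] [-0.18219837  0.62284628 -0.26160777] 5.225
```

View pics/l1.png

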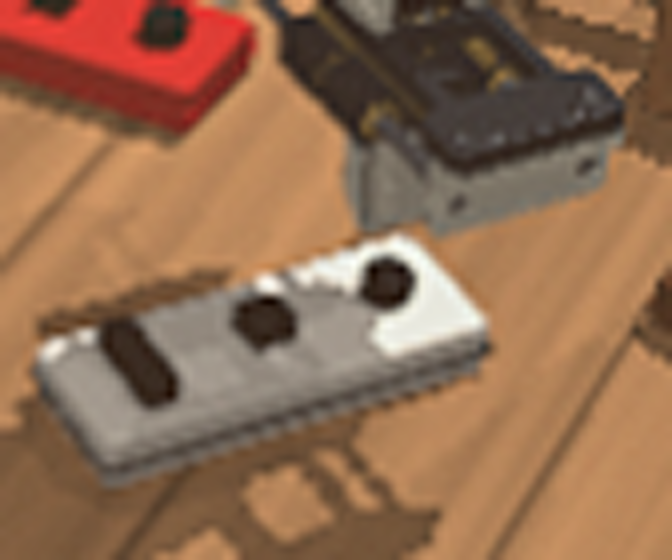

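The crop shows the fingertips ending at about (390,228), some 20 mm above the round key at (387,275) and in line with it. The fingers really end near the TCP, so contact should come around TCP z ≈ 38.

Emit:
step_arm(targets=[0,0,0,0.05,0,0,0,0,0,0,0.1,0,0,0,0,0,0,0.1,0,0,0])

```text
time: 5.6
tool_pos: [529.9, 223.0, 46.5]
tcp_rot: [-3.141, 0.001, 0.942]
contact_force: [-0.3, 1.2, -0.5]
grip_width: 0.2
finger_force: 0.0
```

Emit:
step_arm(targets=[0,0,0,0.03,0,0,0,0,0,0,0.03,0,0,0])

```text
time: 5.85
tool_pos: [530.2, 223.1, 44.0]
tcp_rot: [-3.141, 0.0, 0.942]
contact_force: [-0.6, 0.6, 0.4]
grip_width: 0.4
finger_force: 0.0
```

Emit:
step_arm(targets=[0,0,0,0.03,0,0,0,0,0,0,0.03,0,0,0])

```text
time: 6.1
tool_pos: [530.2, 223.1, 41.0]
tcp_rot: [-3.141, 0.0, 0.942]
contact_force: [-0.3, -0.5, 0.2]
grip_width: 0.9
finger_force: 0.0
```

Emit:
step_arm(targets=[0,0,0,0.02,0,0,0,0,0,0,0.02,0,0,0])

```text
time: 6.35
tool_pos: [530.2, 223.1, 39.0]
tcp_rot: [-3.141, 0.0, 0.942]
contact_force: [0.4, -0.8, 0.1]
grip_width: 0.5
finger_force: 0.0
```

Emit:
step_arm(targets=[0,0,0,0.02,0,0,0,0,0,0,0.02,0,0,0])

```text
time: 6.6
tool_pos: [530.2, 223.1, 37.0]
tcp_rot: [-3.141, 0.0, 0.942]
contact_force: [-0.6, 1.0, -0.5]
grip_width: 0.4
finger_force: 0.0
```

Emit:
step_arm(targets=[0,0,0,0.02,0,0,0,0,0,0,0.02,0,0,0])

```text
time: 6.85
tool_pos: [530.4, 223.2, 35.3]
tcp_rot: [3.141, -0.0, 0.942]
contact_force: [-0.3, 0.3, 1.4]
grip_width: 0.4
finger_force: 0.8
```

The first contact shows just below TCP z ≈ 36.5. I'll press on in small steps.

Emit:
step_arm(targets=[0,0,0,0.02,0,0,0,0,0,0,0.02,0,0,0])

```text
time: 7.1
tool_pos: [530.5, 223.2, 33.2]
tcp_rot: [3.141, -0.0, 0.942]
contact_force: [0.2, 0.0, 2.5]
grip_width: 0.7
finger_force: 1.3
```

Emit:
step_arm(targets=[0,0,0,0.02,0,0,0,0,0,0,0.02,0,0,0])

```text
time: 7.35
tool_pos: [530.5, 223.2, 31.2]
tcp_rot: [3.141, -0.0, 0.942]
contact_force: [-0.2, 0.1, 2.9]
grip_width: 0.3
finger_force: 1.7
```

Emit:
step_arm(targets=[0,0,0,0.02,0,0,0,0,0,0,0.02,0,0,0])

```text
time: 7.6
tool_pos: [530.4, 223.2, 29.2]
tcp_rot: [3.141, -0.0, 0.942]
contact_force: [0.2, -0.4, 4.2]
grip_width: 0.9
finger_force: 2.1
```

Emit:
step_arm(targets=[0,0,0,0.01,0,0,0,0,0,0,0.01,0,0,0])

```text
time: 7.85
tool_pos: [530.4, 223.2, 28.3]
tcp_rot: [3.141, -0.0, 0.942]
contact_force: [0.4, -0.8, 4.8]
grip_width: 0.4
finger_force: 2.4
```

The spring force is 4.8 N and the travel about 7.5 mm, so the round key is well down. I'll let it up and shift along the remote axis to the bar key, high above the square one.

Emit:
step_arm(targets=[0,0,0,-0.1,0,0,0,0,0,0,-0.35,0,0,0,0,0,0,-0.35,0,0,0])

```text
time: 8.22
tool_pos: [531.0, 223.4, 64.7]
tcp_rot: [3.14, -0.002, 0.942]
contact_force: [0.0, -0.0, 0.2]
grip_width: 0.5
finger_force: 0.0
```

Emit:
step_arm(targets=[0,-0.3,0,0,0,0,0,0,-0.7,0,0,0,0,0,0,-1,0.01,0,0,0,0,0,-1,0.01,0,0,0,0])

```text
time: 8.72
tool_pos: [470.4, 140.4, 62.4]
tcp_rot: [-3.139, 0.002, 0.94]
contact_force: [0.5, 0.6, -0.2]
grip_width: 0.2
finger_force: 0.0
```

Emit:
step_arm(targets=[0,-0.12,0,0,0,0,0,0,-0.12,0,0,0,0,0,0,-0.12,0,0,0,0,0])

```text
time: 9.1
tool_pos: [465.5, 132.3, 63.1]
tcp_rot: [3.141, -0.0, 0.942]
contact_force: [-0.1, 0.0, 0.0]
grip_width: 0.4
finger_force: 0.0
```

```bash
python3 look.py pics/l2.png
```

```text
[465.51181588 132.34694206  63.13229758] [ 0.40068723 -0.25357943 -0.85960543] 9.15
```

View pics/l2.png

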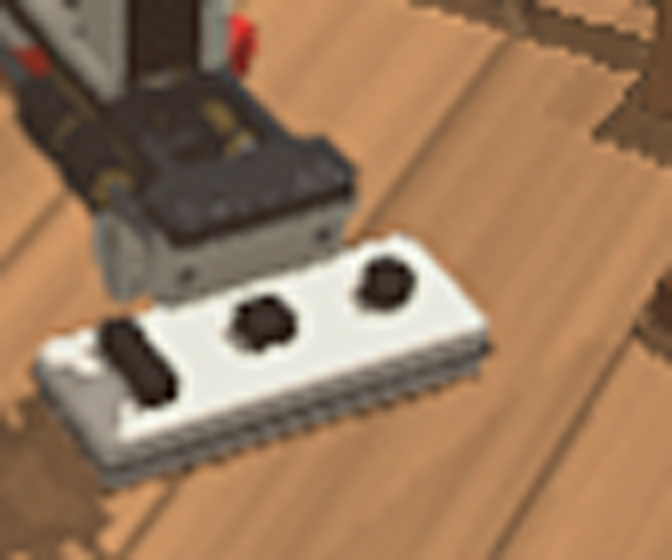

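The remote hasn't moved: the round key is still at (387,283) and the bar at (140,362). The fingers, ending near (125,300), stand above the bar. Now I go down on it.

Emit:
step_arm(targets=[0,0,0,0.12,0,0,0,0,0,0,0.23,0,0,0,0,0,0,0.23,0,0,0])

```text
time: 9.52
tool_pos: [464.3, 131.9, 38.9]
tcp_rot: [-3.14, 0.002, 0.942]
contact_force: [0.2, 0.5, -0.8]
grip_width: 0.2
finger_force: 0.0
```

Emit:
step_arm(targets=[0,0,0,0.03,0,0,0,0,0,0,0.04,0,0,0,0,0,0,0.04,0,0,0])

```text
time: 9.9
tool_pos: [465.3, 132.0, 36.3]
tcp_rot: [3.141, -0.0, 0.942]
contact_force: [0.4, 0.2, -0.5]
grip_width: 0.2
finger_force: 0.0
```

Emit:
step_arm(targets=[0,0,0,0.02,0,0,0,0,0,0,0.03,0,0,0,0,0,0,0.03,0,0,0])

```text
time: 10.28
tool_pos: [465.5, 132.0, 33.4]
tcp_rot: [3.141, -0.0, 0.942]
contact_force: [-0.4, 0.2, 2.3]
grip_width: 0.1
finger_force: 1.2
```

Emit:
step_arm(targets=[0,0,0,0.02,0,0,0,0,0,0,0.03,0,0,0,0,0,0,0.03,0,0,0])

```text
time: 10.65
tool_pos: [465.4, 132.0, 30.2]
tcp_rot: [3.141, -0.0, 0.942]
contact_force: [0.2, 0.7, 4.8]
grip_width: 0.2
finger_force: 1.9
```

Emit:
step_arm(targets=[0,0,0,0.02,0,0,0,0,0,0,0.02,0,0,0,0,0,0,0.02,0,0,0])

```text
time: 11.02
tool_pos: [465.4, 132.0, 28.3]
tcp_rot: [3.141, -0.0, 0.942]
contact_force: [0.9, -0.0, 5.4]
grip_width: 0.6
finger_force: 2.3
```

The bar key is well down: about 5 N and TCP z 28.3, as for the round key. Now I withdraw straight up.

Emit:
step_arm(targets=[0,0,0,-0.1,0,0,0,0,0,0,-0.4,0,0,0,0,0,0,-0.8,0,0,0,0,0,0,-1,0,0,0,0,0,0,-1,0,0,0,0,0,0,-1,0,0,0])

```text
time: 11.78
tool_pos: [464.2, 131.9, 127.2]
tcp_rot: [-3.14, 0.002, 0.942]
contact_force: [-0.4, -0.1, -0.3]
grip_width: 0.3
finger_force: 0.0
```

```bash
python3 look.py pics/l3.png
```

```text
[464.18270936 131.88020796 127.01867965] [-0.59209506 -0.15629429 -0.95776657] 11.825
```

View pics/l3.png

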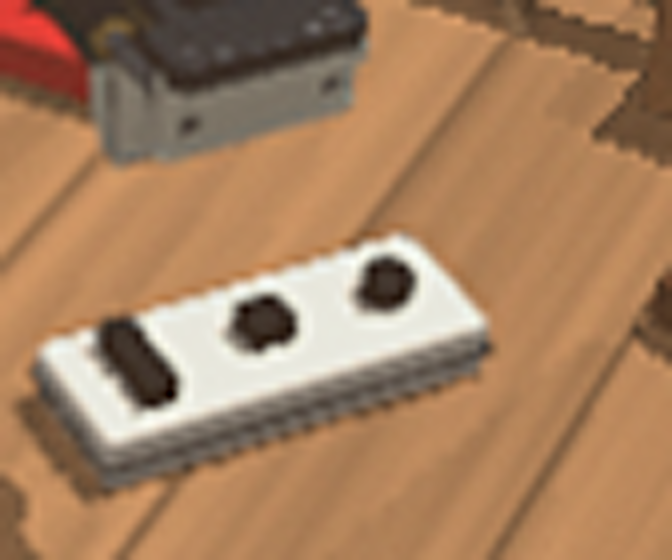

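The remote lies where it was, with the bar at (140,362) and the round key at (387,283). All its keys are up and the gripper is clear.

```bash
python3 -c "
from plant import bot
print(bot.close_job())"
```

```text
the job is handed in; nothing more can be done
None
```

I pressed the long remote's round key about 7.5 mm down (4.8 N) and let it up, then did the same with the bar key (5.4 N). I withdrew and handed the job in at about 12 s; the last picture showed the remote unmoved with all its keys up, but no verdict came back.

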